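Unscrew the canister and park its cap on the cork mat

TASK

Open the copper canister that is held in the clamp: twist its stiff pale wooden screw cap off anticlockwise and set it gently, right way up, on the round cork mat. The blue pot now standing on that mat belongs in the white tray: put it back gently, upright, on the free blue-marked place there, and leave the other things where they are.

Things in the scene. Friction and masses are not known exactly. Their poses are not given: they have to be found in the camera images.
- jar: Copper canister (96 mm across, shoulder at 98 to 123 mm height) fixed upright in a steel clamp with a 150 x 150 x 12 mm base plate and two jaws 74 mm high; it cannot turn or move. Origin on the worktop under the canister's axis, z up. Its narrow threaded neck (20 mm radius) stands under the cap, rim 150 mm above the worktop.
- lid_center (a point): Middle, half-way up, of the round pale wooden screw cap: 62 mm across its upper 14 mm, 60 mm across the skirt below, 40.5 mm high, about 130 g; z along its axis, up, and it turns with the cap. Screwed down, its lower edge is 125 mm and its top 166 mm above the worktop. It may be gripped anywhere round its side, by its upper part or its middle.
- jar_rim (a point): Centre of the neck's rim, on the cap's axis, inside the cap. Right-hand thread: the cap unscrews anticlockwise seen from above, rising 24 mm per turn (3.8 mm per rad). A springy seal makes the first 20 degrees stiff (up to 0.5 N m); then it turns easily and stays as left. After 220 degrees in all (3.85 rad, 15 mm rise) it lifts off; turning further does no harm.
- mat: Round cork mat, 130 mm across, 8 mm thick, fixed to the worktop. Origin at the centre of its underside.
- pot_center (a point): Middle, half-way up, of the blue ceramic pot (58 mm across, its rim 60 mm across at the top, 60 mm high with an 8 mm knob above, 250 g; z up). It starts on the cork mat.
- spot: The free place in the tray: a flat blue disc 52 mm across painted on the tray floor. Origin at its centre, 6 mm above the worktop.
- tray: White tray, 100 x 250 mm (x, y), floor 6 mm thick, rim 12 mm high, fixed. Origin at the centre of its underside; its three places lie in a row along its y axis at -80, 0 and 80 mm.
- pot_a_center (a point): Middle, half-way up, of a white pot of the same shape as the blue one, on one of the other places of the tray. Leave alone.
- pot_b_center (a point): The same for the second white pot. Leave alone.
- mill: Dark wooden pepper mill, 52 mm across at the foot, 168 mm high, loose, standing beside the canister's clamp. Origin at its foot. Leave alone.
- beaker: Copper beaker, 72 mm across, 85 mm high, loose, standing beside the cork mat. Origin at its foot. Leave alone.
- oil: Amber oil bottle, 66 mm across, 250 mm high, loose. Origin at its foot. Leave alone.
- vinegar: Green vinegar bottle, 62 mm across, 220 mm high, loose. Origin at its foot. Leave alone.
- butter: White butter dish, 100 x 160 mm, 76 mm high, loose. Origin at the centre of its underside. Leave alone.
Not all that is in view belongs to the job. Of the things that look like the part that bears pot_center, the middle-sized one is meant.

How it is judged:
On the way:
1. the cap has come out of its thread and is lifted clear above the canister's neck (z of lid_center in the frame of jar above 0.175 m and horizontal distance between lid_center and jar below 0.05 m), for 0.05 s.
At the end, for the whole second after the job is handed in: Cap right way up, flat and still on the cork (axis within 34 mm of the mat's centre); blue pot upright and still on the tray floor within 22 mm of the blue place's centre; both released; white pots moved under 15 mm, other bystanders under 25 mm (horizontal distance between lid_center and mat below 0.034 m and height (world z) of lid_center between 0.022 and 0.034 m and angle between each of lid_center, pot_center's own z axis and vertical below 0.12 rad and horizontal distance between pot_center and spot below 0.022 m and height (world z) of pot_center between 0.03 and 0.042 m and linear speed of each of lid, pot below 0.02 m/s); the robot touches nothing.
It fails at once if a white pot pushed by more than 15 mm (distance of any of pot_a_center, pot_b_center from where it was at the start of the episode above 0.015 m).
It fails at once if another bystander (mill, beaker, bottle or butter dish) moved by more than 25 mm or knocked over (distance of any of mill, beaker, oil, vinegar, butter from where it was at the start of the episode above 0.025 m or angle between any of mill, beaker, oil, vinegar's own z axis and vertical above 0.5 rad).
It fails at once if the cap dropped or slammed on the mat (still faster than 0.4 m/s within 15 mm of resting on it) (horizontal distance between lid_center and mat below 0.06 m and height (world z) of lid_center below 0.043 m and linear speed of lid above 0.4 m/s).
It fails at once if the blue pot dropped or slammed in the tray (still faster than 0.4 m/s within 15 mm of standing in it) (horizontal distance between pot_center and spot below 0.04 m and height (world z) of pot_center below 0.051 m and linear speed of pot above 0.4 m/s).
It also fails if it takes over 72 s, if anything falls off the work surface, if the arm or the gripper's body presses on something with over 40 N, if the wrist force passes 120 N, or if a joint passes its speed limit or range.

ROBOT

A 7-joint arm with a two-finger parallel gripper is mounted at the origin on the work surface. World frame = base frame: x ahead of the robot, y to its left, z up, the work surface at z = 0. Lengths are in m, angles in rad, forces in N, time in s.
With the tool pointing down it reaches from about 0.4 to 0.85 m from the base axis. Payload 10.4 kg.
Tool frame: the origin (TCP) lies between the finger pads; the fingertips stand tip_extent ahead of it and the grasp point (between the pads) lies 2 mm behind it (tip_extent is the distance from the TCP to the fingertips, in m); z points along the fingers, y is the direction in which the jaws open and shut (so a half turn about z gives the same grasp; the last joint's range is limited). The gripper opens to 87 mm and grips with 3 to 60 N. Pads are 19 mm wide; open, the fingers measure 117 mm over their backs; the gripper's body (75 mm by 190 mm) begins 51 mm behind the grasp point.
Start: joints at [1.325, 0.332, -0.065, 1.46, 0.022, 1.35, -0.088], TCP at [0.138, -0.61, 0.24] pointing down, gripper open.
Joint ranges: [-2.6, 2.6], [-0.5, 2.12], [-1.47, 1.34], [0.16, 2.42], [-1.27, 4.41], [0.06, 2.06], [-2.6, 2.6]. Speed limits (rad/s): [2.22, 2.22, 2.79, 2.79, 3.14, 3.14, 3.14].

INTERFACE

Orientations are given as a unit quaternion [x, y, z, w].
In Python, from bench import read_state, camera, camera_params, close_job, tip_extent gives the robot as it stands. The module is installed in compiled form; this text tells all that it offers.
- The arm moves only by the tool send_rows, never from a script. Its argument "steps" is a list of rows, each a list of 7 numbers: the turn, a rotation vector about the tool's x, y, z in degrees, then the shift along the tool's x, y, z in m, then the gripper's target within -1 to 1 (shut at 1, half-way at 0, fully open at -1). In form: [[ax, ay, az, x, y, z, jaw], ...]. A call has exactly 10 rows; each row shifts and turns the pose as measured when the row begins, along the tool's axes as they then stand; what a row does not reach is not made up. A row lasts 1/10 s, in which the tool goes at most 50 mm and 8.59 degrees, less where a joint would pass 70% of its speed; a pose out of reach is approached as far as the arm can. A call with a gripper value outside its range is refused whole. The fingers move at their own pace and stop on an object; "force" is the grip in N (left out, the last holds). Time passes only in rows, so rows that do not move let the fingers close, or fill a call up. It gives the time, the measured TCP pose, the force and the opening at its end, in the units of the state.
- read_state(): the state, without advancing time (a new reading comes with each control period).
- camera(name): name is "scene" or "side" or "wrist"; returns (picture, depth): 384x512x3 uint8, blue, green, red; 384x512 float32, m along the optical axis (not along the pixel's ray), 0 where there is no reading.
- camera_params(name): a dict with "camera_matrix" (3x3 intrinsics, pixels), "world_from_camera" (4x4, takes a point from camera to world coordinates). Camera axes: x right, y down, z forward; pixel columns grow to the right and rows downward; lengths in m; the calibration is good to about 2 mm. A picture is of the moment at which its call begins: read the wrist's pose just before it. camera_params takes no time and is no camera call; for the wrist camera it gives the pose at the moment of the call.
- close_job(): hands the job in, once; it reports no verdict.
The state is a dict: "time": time; "joint_positions": joint angles; "joint_vel": joint speeds; "joint_torque": joint torques, N m; "ee_pos": TCP position; "eef_rot": TCP orientation; "ft_force": force on the tool from outside, world axes, zero at the start; "torque": the same for the moment, N m; "width": finger opening in m.
Only numpy, scipy, OpenCV 4.12 (cv2) and the standard library are available. Lean on these libraries where they do the work, as an engineer would, in place of code of your own. Each camera call takes 0.05 s, during which the arm holds its last target.

## Working session

There is one attempt and no reset: what is moved stays moved. The work goes in short steps, Python scripts to look and compute and a tool call to move; the robot and the scene stay as the last step left them, time stands still between calls to the robot, and variables do not carry over. Pictures are saved under pics/ and viewed, and the job is handed in when it is done.

Besides the shell and the picture viewer there is one more tool, called after "Call:" in YAML: its name, and indented under it one key for each argument. send_rows: Moves the arm, as the interface text tells. Its arguments: {"type":"object","properties":{"steps":{"type":"array"},"force":{"type":"number"}},"required":["steps"]}

```bash
mkdir -p pics; cat > h.py <<'E'
import numpy as np, cv2
from bench import read_state, camera, camera_params, close_job, tip_extent
def cam(n,fn=None):
    p=camera_params(n); im,d=camera(n)
    if fn: cv2.imwrite('pics/'+fn,im)
    return im,d,np.array(p['camera_matrix']),np.array(p['world_from_camera'])
def cloud(d,K,T):
    v,u=np.mgrid[:d.shape[0],:d.shape[1]]
    P=np.stack([(u-K[0,2])/K[0,0]*d,(v-K[1,2])/K[1,1]*d,d],-1)
    return P@T[:3,:3].T+T[:3,3]
E
python3 - <<'E'
from h import *
np.set_printoptions(precision=4,suppress=True)
s=read_state()
for k in s: print(k,s[k])
print(tip_extent)
for n in ['scene','side','wrist']:
    im,d,K,T=cam(n,n+'0.png'); np.savez(n+'0.npz',im=im,d=d,K=K,T=T); print(n,K[0],T)
E
```

```text
time 0.0
joint_positions [ 1.3254  0.3329 -0.0647  1.4609  0.0216  1.3498 -0.0885]
joint_vel [-0.001   0.0008  0.0009  0.0013 -0.0002 -0.0003  0.0015]
joint_torque [ -0.0008 -62.3264   0.0239 -38.9901  -0.0614   0.0398   0.0001]
ee_pos [ 0.138  -0.6092  0.2388]
eef_rot [ 0.9938  0.1112 -0.0001 -0.0007]
ft_force [-0.4733  0.1276 -0.4998]
torque [0.0031 0.0242 0.0226]
width 0.08657232248934962
0.017
scene [473.5582   0.     257.0972] [[ 0.4675  0.587  -0.6609  1.5481]
 [ 0.8839 -0.319   0.3419 -0.4767]
 [-0.0101 -0.7441 -0.668   1.0663]
 [ 0.      0.      0.      1.    ]]
side [412.8164   0.     250.104 ] [[ 0.9908 -0.087   0.1038  0.4499]
 [-0.1354 -0.6472  0.7502 -0.8961]
 [ 0.0019 -0.7573 -0.653   0.9143]
 [ 0.      0.      0.      1.    ]]
wrist [331.3707   0.     256.3849] [[ 0.2208 -0.9459 -0.2377  0.2022]
 [-0.9753 -0.2146 -0.0521 -0.5944]
 [-0.0017  0.2434 -0.9699  0.3842]
 [ 0.      0.      0.      1.    ]]
```

View pics/scene0.png

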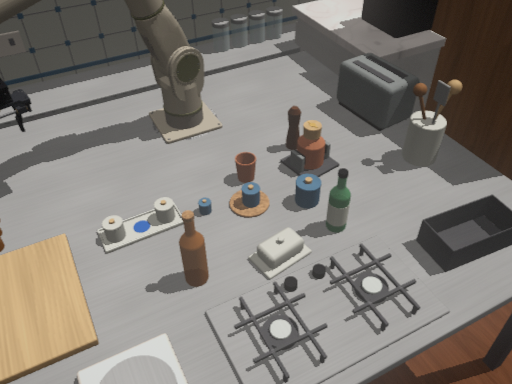

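View pics/side0.png

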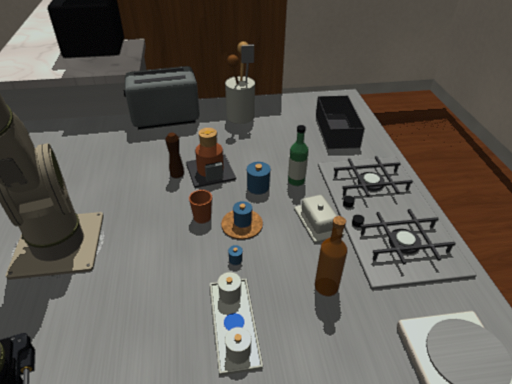

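View pics/wrist0.png

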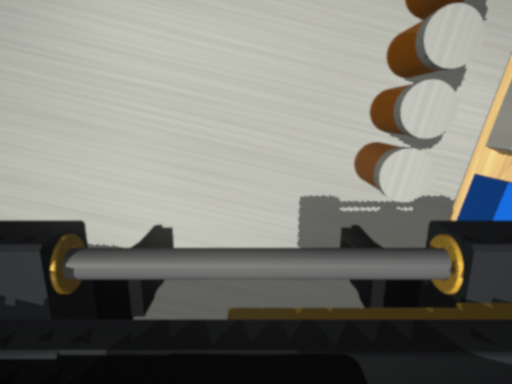

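The scene view shows the canister with its cap at (312,130). The pepper mill is at (294,128), the beaker at (246,167) and the middle blue pot on the cork at (251,195). The blue spot is at (142,226) between the white pots. The decoy blue pots are at (308,190) and (205,206). Next I measure.

```bash
cat > m.py <<'E'
from h import *
np.set_printoptions(precision=4,suppress=True)
for n in ['scene','side']:
    z=np.load(n+'0.npz'); im,d,K,T=[z[k] for k in('im','d','K','T')]
    P=cloud(d,K,T); h=cv2.cvtColor(im,cv2.COLOR_BGR2HSV)
    # table-ish clusters: height map components
    m=((P[...,2]>0.025)&(P[...,2]<0.3)&(P[...,0]>0.2)&(P[...,0]<1.0)&(abs(P[...,1])<0.6)&(d>0)).astype(np.uint8)
    c,l,st,ce=cv2.connectedComponentsWithStats(m)
    print(n)
    for i in range(1,c):
        if st[i,4]<60: continue
        Q=P[l==i]; top=Q[Q[:,2]>np.percentile(Q[:,2],99)-0.006]
        print(ce[i].round(),st[i,4],'min',Q.min(0),'max',Q.max(0),'top',top.mean(0))
    b=((h[...,0]>100)&(h[...,0]<130)&(h[...,1]>180)&(h[...,2]>100)).astype(np.uint8)
    c,l,st,ce=cv2.connectedComponentsWithStats(b)
    for i in range(1,c):
        if st[i,4]>30: print('blue',ce[i],st[i,4],np.median(P[l==i],0))
    def ray(u,v,zz):
        r=T[:3,:3]@np.array([(u-K[0,2])/K[0,0],(v-K[1,2])/K[1,1],1]); t=(zz-T[2,3])/r[2]; return T[:3,3]+t*r
    # mat: points at z 4..12mm orange
    o=(h[...,0]>5)&(h[...,0]<20)&(h[...,1]>110)&(P[...,2]>0.003)&(P[...,2]<0.014)&(P[...,0]>.2)&(P[...,0]<.9)
    c,l,st,ce=cv2.connectedComponentsWithStats(o.astype(np.uint8))
    for i in range(1,c):
        if st[i,4]>60:
            (x,y),ax,a=cv2.fitEllipse(cv2.convexHull(np.argwhere(l==i)[:,::-1].astype(np.int32)))
            print('orange',ce[i],st[i,4],ray(x,y,0.008),P[l==i].min(0),P[l==i].max(0))
    # cap: orange/pale points z>.128
    o=(P[...,2]>0.155)&(P[...,2]<0.175)&(h[...,0]>8)&(h[...,0]<25)&(h[...,1]>90)
    c,l,st,ce=cv2.connectedComponentsWithStats(o.astype(np.uint8))
    for i in range(1,c):
        if st[i,4]>60: print('cap',ce[i],st[i,4],P[l==i].min(0),P[l==i].max(0),np.median(P[l==i],0))
E
python3 m.py
python3 - <<'E'
import cv2
for n,(x,y) in {'scene':(80,90),'side':(130,100)}.items():
    i=cv2.imread(f'pics/{n}0.png')[y:y+190,x:x+270]; cv2.imwrite(f'pics/{n}_crop.png',cv2.resize(i,None,fx=2.9,fy=2.9,interpolation=cv2.INTER_CUBIC))
E
```

```text
scene
[306. 141.] 1697 min [0.3297 0.2175 0.0252] max [0.5224 0.3657 0.1726] top [0.4479 0.2915 0.1677]
[246. 164.] 467 min [0.3906 0.0243 0.0251] max [0.4666 0.097  0.0899] top [0.429  0.0592 0.0859]
[339. 201.] 991 min [0.739  0.1651 0.0251] max [0.7983 0.2253 0.2232] top [0.7655 0.1983 0.2201]
[308. 188.] 650 min [0.5866 0.1415 0.025 ] max [0.6699 0.2212 0.0966] top [0.627  0.1826 0.0932]
[251. 192.] 356 min [ 0.5195 -0.0142  0.0253] max [0.5828 0.0461 0.0807] top [0.5515 0.016  0.0761]
[164. 208.] 381 min [ 0.453  -0.2788  0.0253] max [ 0.5175 -0.2211  0.0784] top [ 0.4887 -0.2494  0.0735]
[205. 203.] 137 min [ 0.4935 -0.1481  0.0259] max [ 0.5366 -0.1084  0.0517] top [ 0.5166 -0.1281  0.0466]
[446. 221.] 1115 min [0.9255 0.3665 0.0251] max [0.9999 0.6    0.0975] top [0.9442 0.4594 0.0896]
[193. 250.] 1404 min [ 0.7283 -0.2862  0.0253] max [ 0.7803 -0.2209  0.2545] top [ 0.7464 -0.2535  0.2505]
[113. 226.] 422 min [ 0.4571 -0.4389  0.0251] max [ 0.5232 -0.3806  0.0776] top [ 0.4924 -0.4096  0.074 ]
[280. 247.] 1173 min [ 0.7408 -0.0768  0.0251] max [0.8348 0.0524 0.0795] top [ 0.
[... 2715 characters left out ...]
65]
orange [265.2286  67.5714] 70 [0.7543 1.1247 0.008 ] [0.7199 1.1088 0.0033] [0.8966 1.138  0.014 ]
orange [214.3407  70.4066] 91 [0.5395 1.126  0.008 ] [0.434  1.1092 0.0035] [0.6383 1.1425 0.0139]
orange [241.1049 226.529 ] 639 [0.5484 0.0059 0.008 ] [ 0.4866 -0.0551  0.0031] [0.6112 0.0675 0.0137]
cap [213.9438  39.7293] 569 [0.219  1.1089 0.155 ] [0.8994 1.1413 0.175 ] [0.5491 1.1249 0.1654]
cap [207.5421 133.8737] 190 [0.4409 0.2556 0.155 ] [0.4987 0.3191 0.1706] [0.4695 0.2822 0.1662]
cap [171.5513 136.7821] 78 [0.3312 0.2672 0.155 ] [0.3708 0.3076 0.1711] [0.3513 0.285  0.1628]
cap [333.3233 250.3233] 266 [ 0.7139 -0.2872  0.1552] [ 0.773  -0.2303  0.1749] [ 0.7352 -0.2727  0.1643]
```

View pics/scene_crop.png

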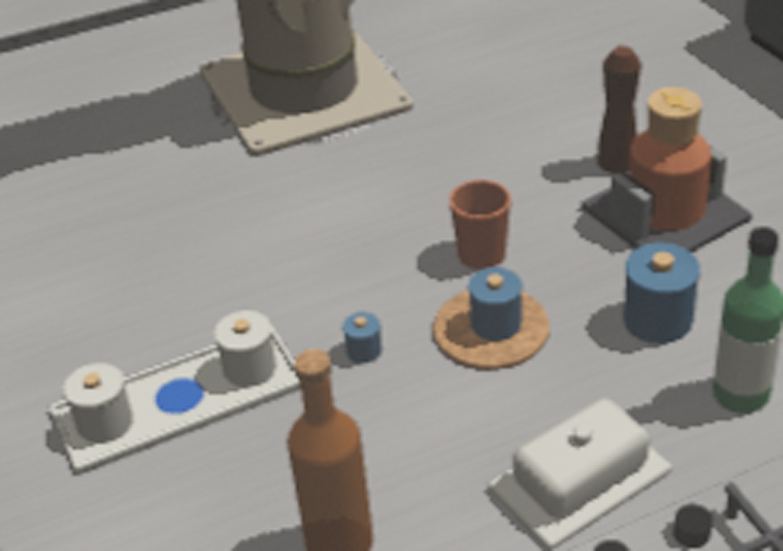

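Two views agree within about 3 mm.

| Thing | Position |
|---|---|
| Cap axis | (0.470, 0.287), top 0.166 |
| Pot | (0.552, 0.0145) |
| Mat | (0.549, 0.006) |
| Spot (midway between the white pots, also measured directly in blue) | (0.489, -0.329) |
| Mill | (0.351, 0.289) |
| Beaker | (0.429, 0.059) |

I'll move the pot first.

```bash
cat > go.py <<'E'
# usage: go.py x y z [yaw_of_tool_x_deg]  -> remaining tool-frame deltas
from h import *; import sys
from scipy.spatial.transform import Rotation as R
np.set_printoptions(precision=4,suppress=True)
s=read_state(); Rt=R.from_quat(s['eef_rot']); p=np.array(s['ee_pos'])
yaw=np.degrees(np.arctan2(*Rt.as_matrix()[[1,0],0]))
print('t',round(s['time'],2),'pos',p,'yaw(x)',round(yaw,1),'z',Rt.as_matrix()[:,2],'w',round(s['width'],4),'F',np.array(s['ft_force']),'j',np.array(s['joint_positions']))
if len(sys.argv)>3:
    t=np.array(list(map(float,sys.argv[1:4]))); print('tool delta',Rt.inv().apply(t-p))
    y=np.radians(float(sys.argv[4]) if len(sys.argv)>4 else yaw)
    G=R.from_matrix(np.array([[np.cos(y),np.sin(y),0],[np.sin(y),-np.cos(y),0],[0,0,-1]]).T)
    G=R.from_matrix(np.column_stack([[np.cos(y),np.sin(y),0],[np.sin(y),-np.cos(y),0],[0,0,-1]]))
    print('rotvec tool deg',np.degrees((Rt.inv()*G).as_rotvec()))
E
python3 go.py 0.552 0.0145 0.2
```

```text
t 0.15 pos [ 0.138  -0.6093  0.239 ] yaw(x) 12.8 z [-0.0003  0.0009 -1.    ] w 0.0868 F [ 0.0211  0.4393 -0.5142] j [ 1.3254  0.3327 -0.0647  1.4607  0.0216  1.3499 -0.0885]
tool delta [ 0.5416 -0.5169  0.0395]
rotvec tool deg [-0.0562  0.0026 -0.    ]
```

Call:
send_rows:
  steps:
    - [0, 0, 0, 0.034, -0.0325, 0, -1]
    - [0, 0, 0, 0.034, -0.0325, 0, -1]
    - [0, 0, 0, 0.034, -0.0325, 0, -1]
    - [0, 0, 0, 0.034, -0.0325, 0, -1]
    - [0, 0, 0, 0.034, -0.0325, 0, -1]
    - [0, 0, 0, 0.034, -0.0325, 0, -1]
    - [0, 0, 0, 0.034, -0.0325, 0, -1]
    - [0, 0, 0, 0.034, -0.0325, 0, -1]
    - [0, 0, 0, 0.034, -0.0325, 0, -1]
    - [0, 0, 0, 0.034, -0.0325, 0, -1]
  force: 25

```text
time: 1.15
ee_pos: [0.4017, -0.2072, 0.2355]
eef_rot: [0.994, 0.105, -0.002, -0.001]
ft_force: [1.4, -0.9, 0.4]
width: 0.0872
```

```bash
python3 go.py 0.552 0.0145 0.15 12.8
```

```text
t 1.15 pos [ 0.4017 -0.2072  0.2355] yaw(x) 12.1 z [-0.0046  0.0009 -1.    ] w 0.0872 F [ 1.4128 -0.8901  0.4181] j [ 0.866  -0.0222 -0.4792  1.873  -0.0097  1.293  -0.9706]
tool delta [ 0.1937 -0.1852  0.085 ]
rotvec tool deg [-0.11    0.2472 -0.7354]
```

Call:
send_rows:
  steps:
    - [0, 0, 0, 0.033, -0.031, 0.01, -1]
    - [0, 0, 0, 0.033, -0.031, 0.01, -1]
    - [0, 0, 0, 0.033, -0.031, 0.01, -1]
    - [0, 0, 0, 0.033, -0.031, 0.01, -1]
    - [0, 0, 0, 0.03, -0.03, 0.01, -1]
    - [0, 0, 0, 0.025, -0.025, 0.01, -1]
    - [0, 0, 0, 0, 0, 0.01, -1]
    - [0, 0, 0, 0, 0, 0.01, -1]
    - [0, 0, 0, 0, 0, 0, -1]
    - [0, 0, 0, 0, 0, 0, -1]

```text
time: 2.15
ee_pos: [0.552, 0.022, 0.1515]
eef_rot: [0.994, 0.108, -0.002, -0.001]
ft_force: [-0.5, -0.6, 0.9]
width: 0.0871
```

```bash
python3 go.py 0.552 0.0145 0.043 12.8; python3 - <<'E'
from h import *
im,d,K,T=cam('wrist','w1.png'); P=cloud(d,K,T); h=cv2.cvtColor(im,cv2.COLOR_BGR2HSV)
m=((h[...,0]>95)&(h[...,0]<130)&(h[...,1]>80)&(P[...,2]>.05)&(P[...,2]<.09)).astype(np.uint8)
c,l,st,ce=cv2.connectedComponentsWithStats(m)
for i in range(1,c):
    if st[i,4]>200: print(ce[i],st[i],P[l==i].min(0),P[l==i].max(0),P[l==i].mean(0))
E
```

```text
t 2.15 pos [0.552  0.022  0.1515] yaw(x) 12.4 z [-0.0033  0.0015 -1.    ] w 0.0871 F [-0.468  -0.6462  0.8631] j [ 0.4724  0.322  -0.6982  1.7336  0.2205  1.1697 -1.6424]
tool delta [-0.0013  0.0075  0.1085]
rotvec tool deg [-0.124   0.1662 -0.4122]
[56.13467367 59.02455041] [   0    0  113  117 9898] [0.58427492 0.14062058 0.05000243] [0.65923278 0.19710355 0.08528057] [0.62136318 0.16345838 0.07906901]
[269.56352567 209.24457385] [ 229  172   78   76 3778] [ 0.52267361 -0.01321335  0.06578541] [0.5798259  0.04346079 0.07035314] [0.55316514 0.01333398 0.06820074]
```

View pics/w1.png

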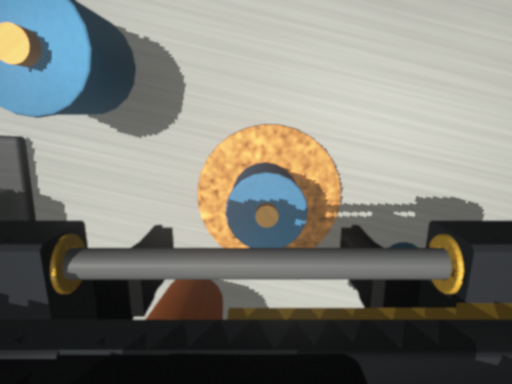

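The wrist view shows the pot's lid disc at (267,210), centred between the fingers, with the cork ring round it. It lies at (0.552, 0.014), which agrees with the first measurement. I descend and grip.

Call:
send_rows:
  steps:
    - [0, 0, 0, -0.001, 0.0035, 0.02, -1]
    - [0, 0, 0, 0, 0.003, 0.02, -1]
    - [0, 0, 0, 0, 0.001, 0.02, -1]
    - [0, 0, 0, 0, 0, 0.02, -1]
    - [0, 0, 0, 0, 0, 0.018, -1]
    - [0, 0, 0, 0, 0, 0.01, -1]
    - [0, 0, 0, 0, 0, 0, 1]
    - [0, 0, 0, 0, 0, 0, 1]
    - [0, 0, 0, 0, 0, 0, 1]
    - [0, 0, 0, 0, 0, 0, 1]
  force: 25

```text
time: 3.2
ee_pos: [0.5561, 0.0052, 0.0482]
eef_rot: [0.995, 0.101, 0.004, 0.003]
ft_force: [0.3, 0.2, -1.0]
width: 0.0629
```

```bash
python3 go.py 0.489 -0.3295 0.2 90;python3 go.py 0.489 -0.3295 0.2 -90
```

```text
t 3.2 pos [0.5561 0.0052 0.0482] yaw(x) 11.6 z [ 0.009  -0.0042 -1.    ] w 0.0629 F [ 0.3442  0.2479 -0.9703] j [ 0.4446  0.4461 -0.6434  1.8222  0.3258  0.9709 -1.7041]
tool delta [-0.132   0.3152 -0.151 ]
rotvec tool deg [  0.598   -0.1495 -78.3682]
t 3.2 pos [0.5561 0.0052 0.0482] yaw(x) 11.6 z [ 0.009  -0.0042 -1.    ] w 0.0629 F [ 0.3442  0.2479 -0.9703] j [ 0.4446  0.4461 -0.6434  1.8222  0.3258  0.9709 -1.7041]
tool delta [-0.132   0.3152 -0.151 ]
rotvec tool deg [ -0.158   -0.6321 101.6302]
```

Call:
send_rows:
  steps:
    - [0, 0, 0, 0, -0.002, 0, 1]
    - [0, 0, 0, 0, 0, 0, 1]
    - [0, 0, 0, 0, 0, 0, 1]
    - [0, 0, 0, 0, 0, 0, 1]
    - [0, 0, 0, 0, 0, 0, 1]
    - [0, 0, 0, 0, 0, 0, 1]
    - [0, 0, 0, 0, 0, 0, 1]
    - [0, 0, 0, 0, 0, -0.005, 1]
    - [0, 0, 0, 0, 0, -0.01, 1]
    - [0, 0, 0, 0, 0, -0.01, 1]
  force: 25

```text
time: 4.2
ee_pos: [0.5546, 0.007, 0.0742]
eef_rot: [0.995, 0.101, 0.003, 0.003]
ft_force: [0.2, -0.4, -1.6]
width: 0.0582
```

```bash
python3 go.py 0.489 -0.3295 0.2 90; python3 - <<'E'
from h import *
im,d,K,T=cam('side','s2.png')
cv2.imwrite('pics/s2c.png',cv2.resize(im[100:290,130:400],None,fx=2.9,fy=2.9))
E
```

```text
t 4.2 pos [0.5546 0.007  0.0742] yaw(x) 11.6 z [ 0.007  -0.0048 -1.    ] w 0.0582 F [ 0.2125 -0.4258 -1.579 ] j [ 0.4563  0.4093 -0.659   1.8067  0.2972  1.0185 -1.6868]
tool delta [-0.1314  0.3171 -0.1246]
rotvec tool deg [  0.5205  -0.0441 -78.36  ]
```

View pics/s2c.png

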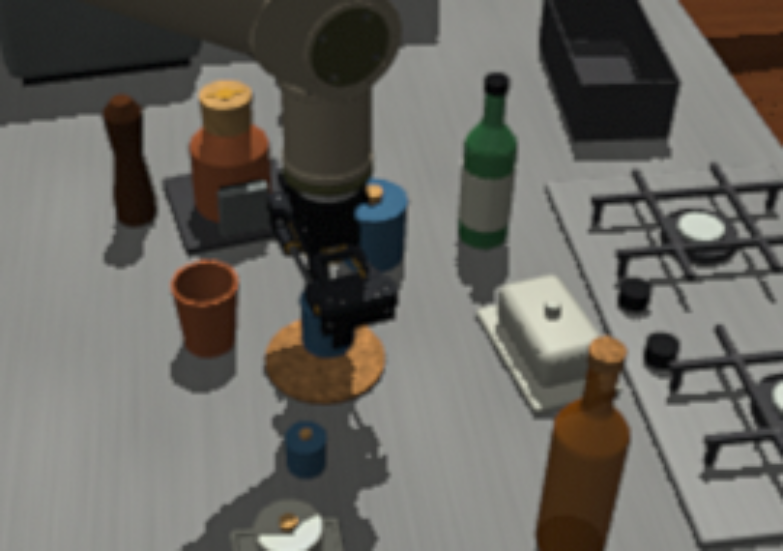

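The pot is held (opening 58 mm) and has come off the mat. I lift it and turn the jaws to lie along world x.

Call:
send_rows:
  steps:
    - [0, 0, 0, 0, 0, -0.015, 1]
    - [0, 0, 0, 0, 0, -0.02, 1]
    - [0, 0, -8, 0, 0, -0.02, 1]
    - [0, 0, -8, 0, 0, -0.02, 1]
    - [0, 0, -8, 0, 0, -0.02, 1]
    - [0, 0, -8, 0, 0, -0.015, 1]
    - [0, 0, -8, 0, 0, -0.01, 1]
    - [0, 0, -8, 0, 0, 0, 1]
    - [0, 0, -8, 0, 0, 0, 1]
    - [0, 0, -8, 0, 0, 0, 1]

```text
time: 5.25
ee_pos: [0.5552, 0.0092, 0.2142]
eef_rot: [0.776, 0.63, 0.005, 0.009]
ft_force: [0.7, -0.7, -1.8]
width: 0.0583
```

```bash
python3 go.py 0.489 -0.3295 0.15 90
```

```text
t 5.25 pos [0.5552 0.0092 0.2142] yaw(x) 78.2 z [ 0.0191 -0.0079 -0.9998] w 0.0583 F [ 0.6732 -0.6749 -1.8287] j [ 0.65    0.2952 -0.8875  1.6636  0.2502  1.2796 -0.4916]
tool delta [-0.3448  0.0034  0.0656]
rotvec tool deg [  1.1395   0.3399 -11.8381]
```

Call:
send_rows:
  steps:
    - [0.3, 0, -4, -0.03, 0, 0, 1]
    - [0.3, 0, -4, -0.038, 0, 0, 1]
    - [0.3, 0, -3, -0.038, -0.003, 0, 1]
    - [0.2, 0.2, 0, -0.038, -0.006, 0, 1]
    - [0, 0, 0, -0.038, -0.007, 0, 1]
    - [0, 0, 0, -0.038, -0.007, 0, 1]
    - [0, 0, 0, -0.038, -0.007, 0.01, 1]
    - [0, 0, 0, -0.03, -0.007, 0.01, 1]
    - [0, 0, 0, -0.02, -0.006, 0.01, 1]
    - [0, 0, 0, -0.01, -0.005, 0.01, 1]

```text
time: 6.25
ee_pos: [0.4944, -0.3167, 0.1887]
eef_rot: [0.704, 0.71, 0.001, 0.007]
ft_force: [0.8, 1.1, -2.8]
width: 0.0584
```

```bash
python3 go.py 0.489 -0.3295 0.12 90
```

```text
t 6.25 pos [ 0.4944 -0.3167  0.1887] yaw(x) 90.4 z [ 0.0113 -0.0088 -0.9999] w 0.0584 F [ 0.8144  1.1209 -2.8212] j [ 1.1001  0.3658 -0.7514  1.6141  0.2643  1.251   0.3092]
tool delta [-0.0121 -0.0063  0.0688]
rotvec tool deg [0.6454 0.5067 0.4499]
```

Call:
send_rows:
  steps:
    - [0.3, 0.2, 0.4, -0.005, -0.003, 0.01, 1]
    - [0.3, 0.2, 0, -0.004, -0.002, 0.015, 1]
    - [0, 0.1, 0, -0.002, -0.001, 0.015, 1]
    - [0, 0, 0, 0, 0, 0.015, 1]
    - [0, 0, 0, 0, 0, 0.01, 1]
    - [0, 0, 0, 0, 0, 0.005, 1]
    - [0, 0, 0, 0, 0, 0, 1]
    - [0, 0, 0, 0, 0, 0, 1]
    - [0, 0, 0, 0, 0, 0, 1]
    - [0, 0, 0, 0, 0, 0, 1]

```text
time: 7.25
ee_pos: [0.4898, -0.3239, 0.1138]
eef_rot: [0.705, 0.709, 0.001, -0.001]
ft_force: [0.2, 0.8, -2.2]
width: 0.0582
```

```bash
python3 go.py 0.489 -0.3295 0.046 90; python3 - <<'E'
from h import *
np.set_printoptions(precision=4,suppress=True)
for n in['side','scene']:
    im,d,K,T=cam(n,n+'3.png'); P=cloud(d,K,T); h=cv2.cvtColor(im,cv2.COLOR_BGR2HSV)
    m=(h[...,0]>95)&(h[...,0]<130)&(h[...,1]>80)&(P[...,2]>.03)&(P[...,2]<.2)&(abs(P[...,1]+.33)<.07)&(abs(P[...,0]-.49)<.06)
    if m.any(): print(n,m.sum(),np.percentile(P[m],2,axis=0),np.percentile(P[m],98,axis=0))
im=cv2.imread('pics/side3.png'); s=cv2.resize(im[210:384,140:360],None,fx=3.4,fy=3.4); cv2.imwrite('pics/side3c.png',s)
E
```

```text
t 7.25 pos [ 0.4898 -0.3239  0.1138] yaw(x) 90.3 z [ 0.0004  0.0026 -1.    ] w 0.0582 F [ 0.2206  0.8387 -2.1619] j [ 1.0857  0.4494 -0.7208  1.6796  0.3189  1.1352  0.2834]
tool delta [-0.0058 -0.0009  0.0677]
rotvec tool deg [ 0.0246 -0.1467  0.3301]
side 664 [ 0.4601 -0.3603  0.0815] [ 0.5188 -0.305   0.1873]
```

View pics/side3c.png

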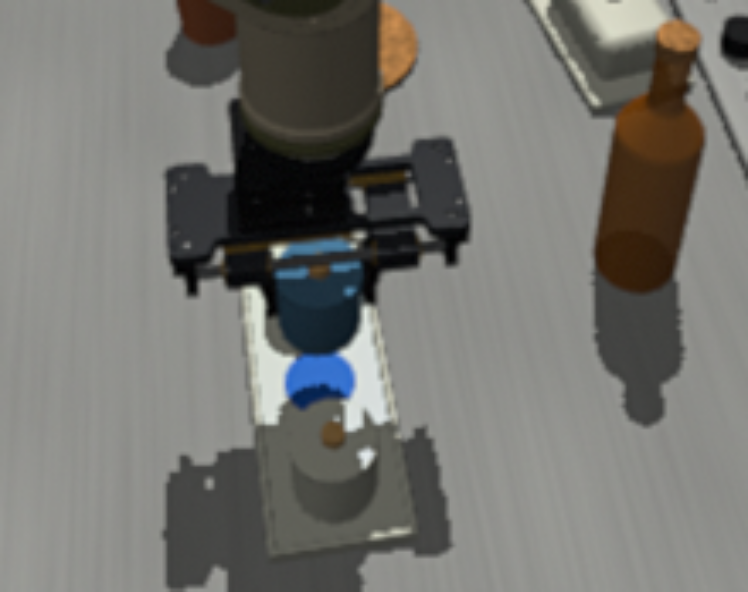

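The side view shows the blue pot upright between the jaws above the blue disc, with both white pots clear. I lower it in small rows.

Call:
send_rows:
  steps:
    - [0, 0, 0, -0.003, -0.001, 0.01, 1]
    - [0, 0, 0, -0.001, 0, 0.012, 1]
    - [0, 0, 0, 0, 0, 0.012, 1]
    - [0, 0, 0, 0, 0, 0.01, 1]
    - [0, 0, 0, 0, 0, 0.005, 1]
    - [0, 0, 0, 0, 0, 0.004, 1]
    - [0, 0, 0, 0, 0, 0.002, 1]
    - [0, 0, 0, 0, 0, 0.001, 1]
    - [0, 0, 0, 0, 0, 0, 1]
    - [0, 0, 0, 0, 0, 0, 1]

```text
time: 8.35
ee_pos: [0.4884, -0.3281, 0.0522]
eef_rot: [0.705, 0.709, 0.001, -0.001]
ft_force: [-0.3, -0.6, -2.1]
width: 0.0582
```

```bash
python3 go.py 0.489 -0.3275 0.046 90
```

```text
t 8.35 pos [ 0.4884 -0.3281  0.0522] yaw(x) 90.3 z [-0.0001  0.003  -1.    ] w 0.0582 F [-0.2665 -0.583  -2.1086] j [ 1.0632  0.5252 -0.6868  1.7223  0.3763  1.032   0.2511]
tool delta [0.0006 0.0006 0.0062]
rotvec tool deg [-0.0074 -0.1732  0.3064]
```

Call:
send_rows:
  steps:
    - [0, 0, 0, 0, 0, 0.002, 1]
    - [0, 0, 0, 0, 0, 0.001, 1]
    - [0, 0, 0, 0, 0, 0.001, 1]
    - [0, 0, 0, 0, 0, 0.001, 1]
    - [0, 0, 0, 0, 0, 0.001, 1]
    - [0, 0, 0, 0, 0, 0, 1]
    - [0, 0, 0, 0, 0, 0, 1]
    - [0, 0, 0, 0, 0, 0, 1]
    - [0, 0, 0, 0, 0, 0, 1]
    - [0, 0, 0, 0, 0, 0, 1]

```text
time: 9.35
ee_pos: [0.4889, -0.3285, 0.0465]
eef_rot: [0.705, 0.709, 0.001, -0.0]
ft_force: [-0.3, -0.4, -1.8]
width: 0.0585
```

```bash
python3 go.py 0.489 -0.3275 0.046 90
```

```text
t 9.35 pos [ 0.4889 -0.3285  0.0465] yaw(x) 90.3 z [ 0.001   0.0019 -1.    ] w 0.0585 F [-0.2877 -0.4116 -1.8155] j [ 1.06    0.5325 -0.683   1.7256  0.3826  1.0212  0.2467]
tool delta [0.001  0.0001 0.0005]
rotvec tool deg [ 0.0556 -0.1107  0.2984]
```

Not yet in contact. I go on 1 mm at a time.

Call:
send_rows:
  steps:
    - [0, 0, 0, 0, 0, 0.001, 1]
    - [0, 0, 0, 0, 0, 0.001, 1]
    - [0, 0, 0, 0, 0, 0, 1]
    - [0, 0, 0, 0, 0, 0.0005, 1]
    - [0, 0, 0, 0, 0, 0, 1]
    - [0, 0, 0, 0, 0, 0, 1]
    - [0, 0, 0, 0, 0, 0, 1]
    - [0, 0, 0, 0, 0, 0, 1]
    - [0, 0, 0, 0, 0, 0, 1]
    - [0, 0, 0, 0, 0, 0, 1]

```text
time: 10.35
ee_pos: [0.4893, -0.3291, 0.0464]
eef_rot: [0.705, 0.709, 0.0, 0.0]
ft_force: [-1.4, 0.7, 0.4]
width: 0.0586
```

```bash
python3 go.py 0.489 -0.3275 0.046 90; python3 - <<'E'
from h import *
im,d,K,T=cam('side'); s=cv2.resize(im[210:384,140:360],None,fx=3.4,fy=3.4); cv2.imwrite('pics/side4c.png',s)
E
```

```text
t 10.35 pos [ 0.4893 -0.3291  0.0464] yaw(x) 90.3 z [ 0.0012  0.     -1.    ] w 0.0586 F [-1.4372  0.6667  0.3943] j [ 1.0587  0.5329 -0.682   1.725   0.3845  1.0204  0.245 ]
tool delta [ 0.0016 -0.0003  0.0004]
rotvec tool deg [ 0.0684 -0.0022  0.2763]
```

View pics/side4c.png

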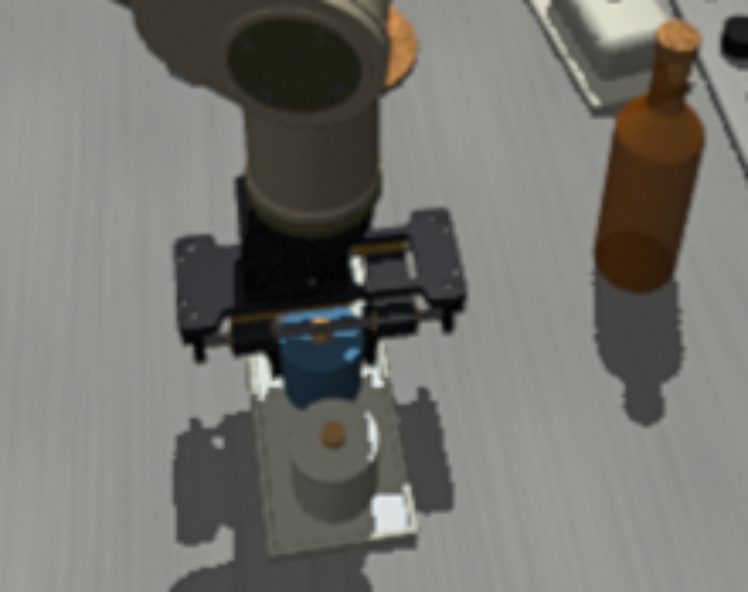

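The pot has stopped at the expected contact height (TCP 0.0464) and the force changed sign, so it stands on the floor. I release and rise.

Call:
send_rows:
  steps:
    - [0, 0, 0, 0, 0, 0, -1]
    - [0, 0, 0, 0, 0, 0, -1]
    - [0, 0, 0, 0, 0, 0, -1]
    - [0, 0, 0, 0, 0, 0, -1]
    - [0, 0, 0, 0, 0, 0, -1]
    - [0, 0, 0, 0, 0, -0.01, -1]
    - [0, 0, 0, 0, 0, -0.02, -1]
    - [0, 0, 0, 0, 0, -0.03, -1]
    - [0, 0, 0, 0, 0, -0.035, -1]
    - [0, 0, 0, 0, 0, -0.035, -1]

```text
time: 11.4
ee_pos: [0.4871, -0.3275, 0.1782]
eef_rot: [0.705, 0.709, 0.0, -0.003]
ft_force: [0.5, 0.4, -0.7]
width: 0.0872
```

```bash
python3 go.py 0.47 0.2875 0.25 12
```

```text
t 11.4 pos [ 0.4871 -0.3275  0.1782] yaw(x) 90.3 z [-0.0041  0.0055 -1.    ] w 0.0872 F [ 0.499   0.3627 -0.7105] j [ 1.1113  0.3893 -0.7427  1.6088  0.2697  1.2565  0.3264]
tool delta [ 0.6155 -0.0137 -0.0683]
rotvec tool deg [-0.4124 -0.1032 78.3447]
```

Call:
send_rows:
  steps:
    - [0, 0, 0, 0.03, 0, -0.03, -1]
    - [0, 0, 0, 0.04, 0, -0.03, -1]
    - [0, 0, 0, 0.048, -0.001, -0.01, -1]
    - [0, 0, 0, 0.049, -0.001, 0, -1]
    - [0, 0, 0, 0.049, -0.001, 0, -1]
    - [0, 0, 0, 0.049, -0.001, 0, -1]
    - [0, 0, 0, 0.049, -0.001, 0, -1]
    - [0, 0, 0, 0.049, -0.001, 0, -1]
    - [0, 0, 0, 0.049, -0.001, 0, -1]
    - [0, 0, 0, 0.049, -0.001, 0, -1]

```text
time: 12.4
ee_pos: [0.4792, 0.1375, 0.2642]
eef_rot: [0.709, 0.705, 0.002, 0.008]
ft_force: [1.1, -0.6, -0.1]
width: 0.0871
```

```bash
python3 go.py 0.47 0.2875 0.25 20
```

```text
t 12.4 pos [0.4792 0.1375 0.2642] yaw(x) 89.7 z [ 0.0135 -0.0089 -0.9999] w 0.0871 F [ 1.1301 -0.5691 -0.1007] j [ 0.6635  0.1448 -1.1141  1.7139  0.1471  1.3573 -0.4814]
tool delta [ 0.1501 -0.0101  0.0128]
rotvec tool deg [ 0.9887 -0.0291 69.7246]
```

Call:
send_rows:
  steps:
    - [0.2, 0, 0, 0.045, -0.002, 0, -1]
    - [0.2, 0, 0, 0.04, -0.002, 0, -1]
    - [0.2, 0, 0, 0.03, -0.002, 0, -1]
    - [0.2, 0, 0, 0.018, -0.002, 0, -1]
    - [0.1, 0, 8, 0.008, 0, 0, -1]
    - [0, 0, 8, 0, 0, 0, -1]
    - [0, 0, 8, 0, 0, 0, -1]
    - [0, 0, 8, 0, 0, 0, -1]
    - [0, 0, 8, 0, 0, 0, -1]
    - [0, 0, 8, 0, 0, 0, -1]

```text
time: 13.4
ee_pos: [0.4649, 0.2953, 0.2706]
eef_rot: [0.937, 0.35, 0.0, 0.003]
ft_force: [0.9, 0.5, -0.2]
width: 0.0872
```

```bash
python3 go.py 0.47 0.2875 0.22 20
```

```text
t 13.4 pos [0.4649 0.2953 0.2706] yaw(x) 41.0 z [ 0.0025 -0.0053 -1.    ] w 0.0872 F [ 0.887   0.4809 -0.2298] j [ 0.1735  0.2856 -0.983   1.5732  0.2452  1.4138 -1.686 ]
tool delta [-0.0012  0.009   0.0506]
rotvec tool deg [ 0.3384  0.0321 20.9508]
```

Call:
send_rows:
  steps:
    - [0.1, 0, 7, -0.001, 0.005, 0.01, -1]
    - [0.1, 0, 7, 0.002, 0.002, 0.01, -1]
    - [0.1, 0, 5, 0, 0.001, 0.01, -1]
    - [0, 0, 0, 0, 0, 0.01, -1]
    - [0, 0, 0, 0, 0, 0.005, -1]
    - [0, 0, 0, 0, 0, 0, -1]
    - [0, 0, 0, 0, 0, 0, -1]
    - [0, 0, 0, 0, 0, 0, -1]
    - [0, 0, 0, 0, 0, 0, -1]
    - [0, 0, 0, 0, 0, 0, -1]

```text
time: 14.4
ee_pos: [0.4704, 0.2909, 0.2296]
eef_rot: [0.982, 0.187, 0.003, 0.0]
ft_force: [0.9, -0.1, -0.2]
width: 0.0871
```

```bash
python3 go.py 0.47 0.2875 0.148 20; python3 - <<'E'
from h import *
np.set_printoptions(precision=4,suppress=True)
im,d,K,T=cam('wrist','w5.png'); P=cloud(d,K,T); h=cv2.cvtColor(im,cv2.COLOR_BGR2HSV)
m=((h[...,0]>8)&(h[...,0]<30)&(h[...,1]>60)&(P[...,2]>.155)&(P[...,2]<.175)).astype(np.uint8)
c,l,st,ce=cv2.connectedComponentsWithStats(m)
for i in range(1,c):
    if st[i,4]>200: print(ce[i],st[i],P[l==i].min(0),P[l==i].max(0),P[l==i].mean(0))
im,d,K,T=cam('side','s5.png'); cv2.imwrite('pics/s5c.png',cv2.resize(im[60:250,100:370],None,fx=2.9,fy=2.9))
E
```

```text
t 14.4 pos [0.4704 0.2909 0.2296] yaw(x) 21.5 z [ 0.0057  0.0008 -1.    ] w 0.0871 F [ 0.9493 -0.1217 -0.1879] j [ 0.1382  0.2973 -0.9189  1.6354  0.2459  1.325  -2.0136]
tool delta [-0.0021  0.003   0.0816]
rotvec tool deg [ 0.0734 -0.3185  1.5439]
[254.1724 213.511 ] [ 208  173   93   75 5759] [0.4421 0.2614 0.155 ] [0.4981 0.3226 0.1706] [0.4725 0.2939 0.167 ]
```

View pics/w5.png

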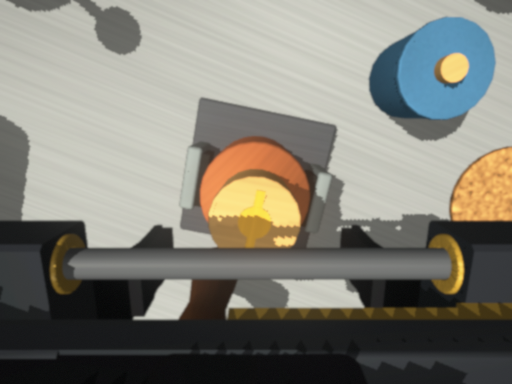

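View pics/s5c.png

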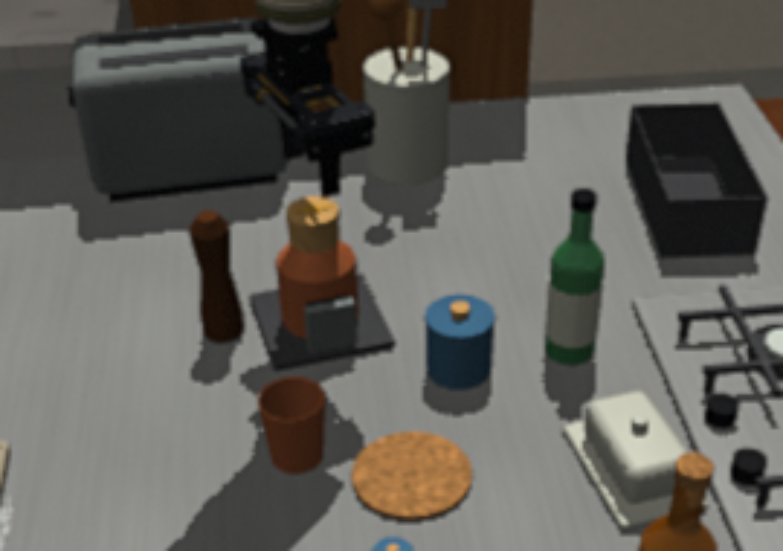

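```bash
python3 - <<'E'
from h import *
p=camera_params('wrist');K=np.array(p['camera_matrix']);T=np.array(p['world_from_camera'])
im=cv2.imread('pics/w5.png');h=cv2.cvtColor(im,cv2.COLOR_BGR2HSV)
m=((h[...,0]>12)&(h[...,0]<30)&(h[...,1]>60)&(h[...,2]>150)); m[246:]=0; m[:,:190]=0;m[:,320:]=0
pts=[]
for u in range(200,310):
    v=np.flatnonzero(m[:,u])
    if len(v)>5 and v[0]<225: pts.append((u,v[0]))
def ray(u,v,z):
    r=T[:3,:3]@np.array([(u-K[0,2])/K[0,0],(v-K[1,2])/K[1,1],1]);return (T[:3,3]+(z-T[2,3])/r[2]*r)[:2]
q=np.array([ray(u,v,.166) for u,v in pts])
A=np.c_[2*q,np.ones(len(q))];s=np.linalg.lstsq(A,(q**2).sum(1),rcond=None)[0]
print(len(q),s[:2],np.sqrt(s[2]+s[0]**2+s[1]**2))
E
python3 go.py 0.47 0.289 0.148 20
```

```text
93 [0.47217999 0.29486337] 0.027988039892660462
t 14.5 pos [0.4703 0.2909 0.2295] yaw(x) 21.5 z [ 0.0055  0.0007 -1.    ] w 0.087 F [ 0.2754 -0.4059  0.3647] j [ 0.1382  0.2974 -0.9188  1.6355  0.2459  1.3249 -2.0137]
tool delta [-0.0015  0.0016  0.0815]
rotvec tool deg [ 0.074  -0.3117  1.5378]
```

Call:
send_rows:
  steps:
    - [0, -0.1, 0.5, -0.001, 0, 0.02, -1]
    - [0, -0.1, 0.5, 0, 0, 0.02, -1]
    - [0, -0.1, 0.5, 0, 0, 0.015, -1]
    - [0, 0, 0, 0, 0, 0.012, -1]
    - [0, 0, 0, 0, 0, 0.006, -1]
    - [0, 0, 0, 0, 0, 0.004, -1]
    - [0, 0, 0, 0, 0, 0, -1]
    - [0, 0, 0, 0, 0, 0, -1]
    - [0, 0, 0, 0, 0, 0, -1]
    - [0, 0, 0, 0, 0, 0, -1]

```text
time: 15.5
ee_pos: [0.4712, 0.2917, 0.1519]
eef_rot: [0.985, 0.174, 0.002, -0.0]
ft_force: [0.3, 0.1, -0.1]
width: 0.0871
```

```bash
python3 go.py 0.47 0.29 0.148 20
```

```text
t 15.5 pos [0.4712 0.2917 0.1519] yaw(x) 20.0 z [ 0.0044  0.0009 -1.    ] w 0.0871 F [ 0.3192  0.0873 -0.0994] j [ 0.1032  0.3717 -0.8866  1.7285  0.3112  1.1849 -2.0895]
tool delta [-0.0017  0.0012  0.0039]
rotvec tool deg [ 0.0362 -0.2573  0.0076]
```

Call:
send_rows:
  steps:
    - [0, -0.2, 0, -0.0015, 0.001, 0.003, -1]
    - [0, 0, 0, 0, 0, 0, 1]
    - [0, 0, 0, 0, 0, 0, 1]
    - [0, 0, 0, 0, 0, 0, 1]
    - [0, 0, 0, 0, 0, 0, 1]
    - [0, 0, 0, 0, 0, 0, 1]
    - [0, 0, 0, 0, 0, 0, 1]
    - [0, 0, 0, 0, 0, 0, 1]
    - [0, 0, 0, 0, 0, 0, 1]
    - [0, 0, 0, 0, 0, 0, 1]
  force: 50

```text
time: 16.5
ee_pos: [0.4696, 0.2921, 0.1493]
eef_rot: [0.985, 0.174, 0.001, -0.001]
ft_force: [0.2, 2.2, -0.4]
width: 0.0605
```

```bash
python3 go.py 0.47 0.29 0.148 20
```

```text
t 16.5 pos [0.4696 0.2921 0.1493] yaw(x) 20.1 z [ 0.0014  0.0028 -1.    ] w 0.0605 F [ 0.2199  2.1668 -0.3682] j [ 0.1037  0.3736 -0.8872  1.7328  0.3097  1.1806 -2.0888]
tool delta [-0.0003  0.0021  0.0013]
rotvec tool deg [-0.1236 -0.1281  0.0872]
```

Gripped with opening 60.5 mm. Now I unscrew in small turns, allowing for the rise.

Call:
send_rows:
  steps:
    - [0, 0, -3, 0, 0, -0.0002, 1]
    - [0, 0, -3, 0, 0, -0.0002, 1]
    - [0, 0, -3, 0, 0, -0.0002, 1]
    - [0, 0, -3, 0, 0, -0.0002, 1]
    - [0, 0, -4, 0, 0, -0.0003, 1]
    - [0, 0, -4, 0, 0, -0.0003, 1]
    - [0, 0, -4, 0, 0, -0.0003, 1]
    - [0, 0, -4, 0, 0, -0.0003, 1]
    - [0, 0, -4, 0, 0, -0.0003, 1]
    - [0, 0, -4, 0, 0, -0.0003, 1]
  force: 50

```text
time: 17.5
ee_pos: [0.4698, 0.2908, 0.1509]
eef_rot: [0.878, 0.479, 0.001, -0.001]
ft_force: [-0.1, 2.2, -2.2]
width: 0.0602
```

```bash
python3 go.py 0.47 0.29 0.148 20; python3 -c "
from h import *
print(read_state()['torque'])
im,d,K,T=cam('side','s6.png'); cv2.imwrite('pics/s6c.png',cv2.resize(im[80:200,140:300],None,fx=5,fy=5))"
```

```text
t 17.5 pos [0.4698 0.2908 0.1509] yaw(x) 57.2 z [ 0.0003  0.0021 -1.    ] w 0.0602 F [-0.0557  2.1804 -2.1742] j [ 0.1919  0.4162 -1.0063  1.7275  0.3732  1.2045 -1.4837]
tool delta [-0.0006  0.0006  0.0029]
rotvec tool deg [-0.0849 -0.0927 37.2429]
[ 0.44259363 -0.06062289 -0.04813796]
```

View pics/s6c.png

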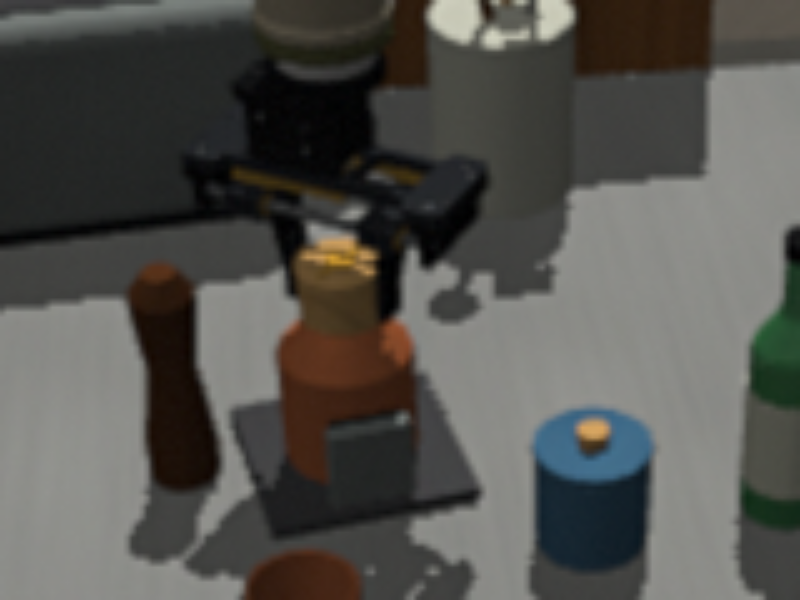

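Call:
send_rows:
  steps:
    - [0, 0, -8, 0, 0, -0.0006, 1]
    - [0, 0, -8, 0, 0, -0.0006, 1]
    - [0, 0, -8, 0, 0, -0.0006, 1]
    - [0, 0, -8, 0, 0, -0.0006, 1]
    - [0, 0, -8, 0, 0, -0.0006, 1]
    - [0, 0, -8, 0, 0, -0.0006, 1]
    - [0, 0, -8, 0, 0, -0.0006, 1]
    - [0, 0, -8, 0, 0, -0.0006, 1]
    - [0, 0, -8, 0, 0, -0.0006, 1]
    - [0, 0, -8, 0, 0, -0.0006, 1]

```text
time: 18.55
ee_pos: [0.4686, 0.2927, 0.1562]
eef_rot: [0.344, 0.939, 0.003, -0.002]
ft_force: [-1.0, 1.6, -2.2]
width: 0.0602
```

```bash
python3 go.py 0.47 0.29 0.148 20; python3 -c "
from h import *
print(read_state()['torque'])
im,d,K,T=cam('side','s7.png'); cv2.imwrite('pics/s7c.png',cv2.resize(im[80:200,140:300],None,fx=5,fy=5))"
```

```text
t 18.55 pos [0.4686 0.2927 0.1562] yaw(x) 139.7 z [-0.001   0.0061 -1.    ] w 0.0602 F [-0.9914  1.6444 -2.2373] j [ 0.3623  0.5733 -1.2935  1.7165  0.5683  1.2938 -0.1843]
tool delta [-0.0028 -0.0012  0.0082]
rotvec tool deg [ -0.1435  -0.4017 119.7384]
[ 0.63655975  0.1628339  -0.01385026]
```

View pics/s7c.png

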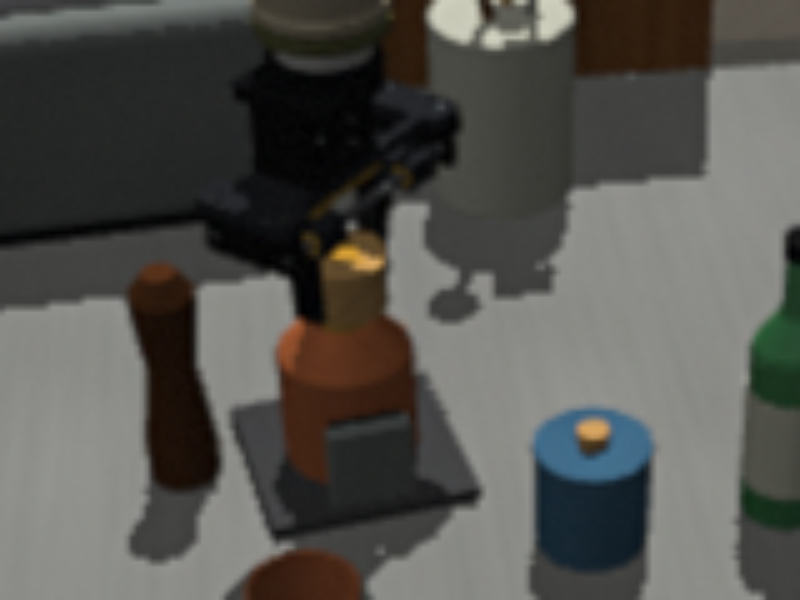

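Turned 120° with a 7 mm rise, so the cap is following. Joint 3 is nearing its range (-1.29 of -1.47), so I release, wind back and regrip.

Call:
send_rows:
  steps:
    - [0, 0, 0, 0, 0, 0, -1]
    - [0, 0, 0, 0, 0, 0, -1]
    - [0, 0, 0, 0, 0, 0, -1]
    - [0, 0, 0, 0, 0, 0, -1]
    - [0, 0, 4, 0, 0, 0, -1]
    - [0, 0, 8, 0, 0, 0, -1]
    - [0, 0, 8, 0, 0, 0, -1]
    - [0, 0, 8, 0, 0, 0, -1]
    - [0, 0, 8, 0, 0, 0, -1]
    - [0, 0, 8, 0, 0, 0, -1]

```text
time: 19.6
ee_pos: [0.4701, 0.2906, 0.1564]
eef_rot: [0.687, 0.727, 0.001, -0.001]
ft_force: [-0.4, 0.2, 0.1]
width: 0.0871
```

```bash
python3 go.py 0.47 0.291 0.156 20
```

```text
t 19.6 pos [0.4701 0.2906 0.1564] yaw(x) 93.3 z [ 0.0005  0.0033 -1.    ] w 0.0871 F [-0.424   0.1618  0.0576] j [ 0.2755  0.4678 -1.1302  1.7188  0.4438  1.2401 -0.904 ]
tool delta [ 0.0004 -0.0001  0.0004]
rotvec tool deg [-0.0847 -0.1885 73.2784]
```

Call:
send_rows:
  steps:
    - [0, 0, 8, 0, 0, 0, -1]
    - [0, 0, 8, 0, 0, 0, -1]
    - [0, 0, 8, 0, 0, 0, -1]
    - [0, 0, 8, 0, 0, 0, -1]
    - [0, 0, 8, 0, 0, 0, -1]
    - [0, 0, 8, 0, 0, 0, -1]
    - [0, 0, 8, 0, 0, 0, -1]
    - [0, 0, 8, 0, 0, 0, -1]
    - [0, 0, 4, 0, 0, 0, -1]
    - [0, 0, 0, 0, 0, 0, -1]

```text
time: 20.6
ee_pos: [0.4713, 0.2901, 0.1589]
eef_rot: [0.983, 0.184, 0.004, -0.0]
ft_force: [0.4, 0.6, -0.7]
width: 0.0869
```

```bash
python3 go.py 0.47 0.291 0.1565 20
```

```text
t 20.6 pos [0.4713 0.2901 0.1589] yaw(x) 21.3 z [ 0.0068  0.0018 -1.    ] w 0.0869 F [ 0.3718  0.5647 -0.6571] j [ 0.111   0.3604 -0.8906  1.7249  0.3029  1.1936 -2.0595]
tool delta [-0.0009 -0.0013  0.0024]
rotvec tool deg [ 0.0389 -0.4036  1.2595]
```

Call:
send_rows:
  steps:
    - [0, -0.3, 1, -0.001, -0.001, 0.003, -1]
    - [0, 0, 0, 0, 0, 0, 1]
    - [0, 0, 0, 0, 0, 0, 1]
    - [0, 0, 0, 0, 0, 0, 1]
    - [0, 0, 0, 0, 0, 0, 1]
    - [0, 0, 0, 0, 0, 0, 1]
    - [0, 0, 0, 0, 0, 0, 1]
    - [0, 0, 0, 0, 0, 0, 1]
    - [0, 0, 0, 0, 0, 0, 1]
    - [0, 0, 0, 0, 0, 0, 1]

```text
time: 21.6
ee_pos: [0.4698, 0.2913, 0.1559]
eef_rot: [0.984, 0.178, 0.001, -0.0]
ft_force: [-1.1, 1.3, 0.4]
width: 0.0603
```

Call:
send_rows:
  steps:
    - [0, 0, -8, 0, 0, -0.0006, 1]
    - [0, 0, -8, 0, 0, -0.0006, 1]
    - [0, 0, -8, 0, 0, -0.0006, 1]
    - [0, 0, -8, 0, 0, -0.0006, 1]
    - [0, 0, -8, 0, 0, -0.0006, 1]
    - [0, 0, -8, 0, 0, -0.0006, 1]
    - [0, 0, -8, 0, 0, -0.0006, 1]
    - [0, 0, -8, 0, 0, -0.0006, 1]
    - [0, 0, -8, 0, 0, -0.0006, 1]
    - [0, 0, -8, 0, 0, -0.0006, 1]

```text
time: 22.6
ee_pos: [0.4698, 0.2905, 0.162]
eef_rot: [0.619, 0.785, 0.0, 0.001]
ft_force: [0.6, 2.2, -0.1]
width: 0.0607
```

```bash
python3 go.py 0.47 0.291 0.1565 20;python3 -c "
from h import *
print(read_state()['torque'])
im,d,K,T=cam('side','s8.png'); cv2.imwrite('pics/s8c.png',cv2.resize(im[80:200,140:300],None,fx=5,fy=5))"
```

```text
t 22.6 pos [0.4698 0.2905 0.162 ] yaw(x) 103.5 z [ 0.002  -0.0006 -1.    ] w 0.0607 F [ 0.6264  2.1725 -0.1119] j [ 0.2936  0.4774 -1.1624  1.7123  0.461   1.2593 -0.7389]
tool delta [0.0005 0.0003 0.0055]
rotvec tool deg [ 0.1286 -0.0261 83.5008]
[ 0.39480405 -0.13090403 -0.00885969]
```

View pics/s8c.png

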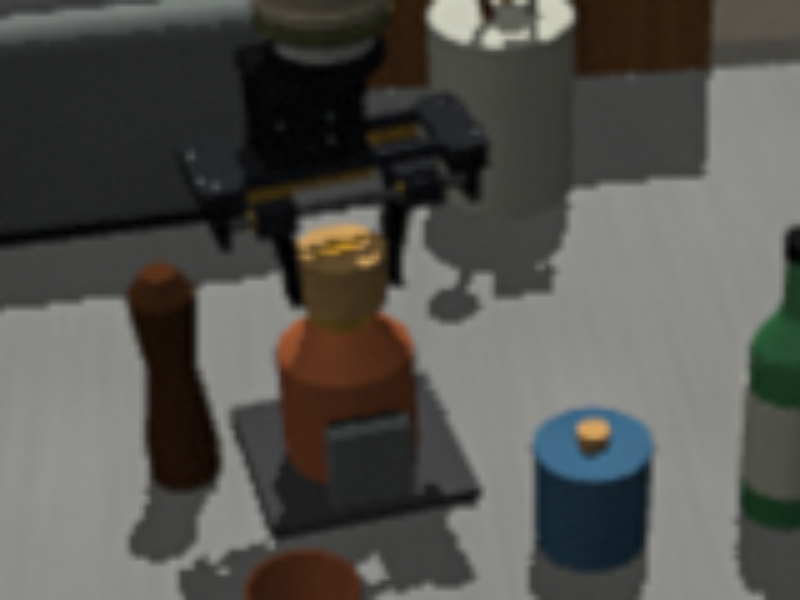

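The image shows the cap visibly higher, with the neck showing under it. About 203° done; I turn some 45° more, then lift slowly.

Call:
send_rows:
  steps:
    - [0, 0, -8, 0, 0, -0.0006, 1]
    - [0, 0, -8, 0, 0, -0.0006, 1]
    - [0, 0, -8, 0, 0, -0.0006, 1]
    - [0, 0, -8, 0, 0, -0.0006, 1]
    - [0, 0, -8, 0, 0, -0.0006, 1]
    - [0, 0, -4, 0, 0, -0.0006, 1]
    - [0, 0, 0, 0, 0, -0.001, 1]
    - [0, 0, 0, 0, 0, -0.002, 1]
    - [0, 0, 0, 0, 0, -0.002, 1]
    - [0, 0, 0, 0, 0, -0.002, 1]

```text
time: 23.65
ee_pos: [0.4691, 0.2909, 0.1715]
eef_rot: [0.277, 0.961, 0.0, -0.0]
ft_force: [0.6, -0.0, -1.5]
width: 0.0604
```

```bash
python3 go.py 0.47 0.291 0.22
```

```text
t 23.65 pos [0.4691 0.2909 0.1715] yaw(x) 147.9 z [-0.0006  0.0012 -1.    ] w 0.0604 F [ 0.6172 -0.0279 -1.4765] j [ 0.38    0.5723 -1.3249  1.6986  0.5703  1.3298 -0.0421]
tool delta [-0.0007  0.0006 -0.0485]
rotvec tool deg [ 0.0389 -0.0664 -0.    ]
```

Force is only about 1.5 N (the cap's weight), so it is free. I lift it clear.

Call:
send_rows:
  steps:
    - [0, 0, 0, 0, 0, -0.004, 1]
    - [0, 0, 0, 0, 0, -0.006, 1]
    - [0, 0, 0, 0, 0, -0.008, 1]
    - [0, 0, 0, 0, 0, -0.008, 1]
    - [0, 0, 0, 0, 0, -0.008, 1]
    - [0, 0, 0, 0, 0, -0.008, 1]
    - [0, 0, 0, 0, 0, -0.008, 1]
    - [0, 0, 0, 0, 0, -0.005, 1]
    - [0, 0, 0, 0, 0, 0, 1]
    - [0, 0, 0, 0, 0, 0, 1]

```text
time: 24.65
ee_pos: [0.4699, 0.2908, 0.2331]
eef_rot: [0.278, 0.96, 0.001, 0.001]
ft_force: [-0.2, 0.4, -2.0]
width: 0.0607
```

```bash
python3 go.py 0.549 0.006 0.2 20;python3 -c "
from h import *
im,d,K,T=cam('side','s9.png'); cv2.imwrite('pics/s9c.png',cv2.resize(im[60:200,140:300],None,fx=4.2,fy=4.2))"
```

```text
t 24.65 pos [0.4699 0.2908 0.2331] yaw(x) 147.7 z [ 0.0024  0.0011 -1.    ] w 0.0607 F [-0.2112  0.3671 -1.9948] j [ 0.4085  0.5153 -1.3688  1.6197  0.5109  1.4269 -0.0033]
tool delta [-0.2191 -0.1985  0.033 ]
rotvec tool deg [  0.1621  -0.0946 127.6834]
```

View pics/s9c.png

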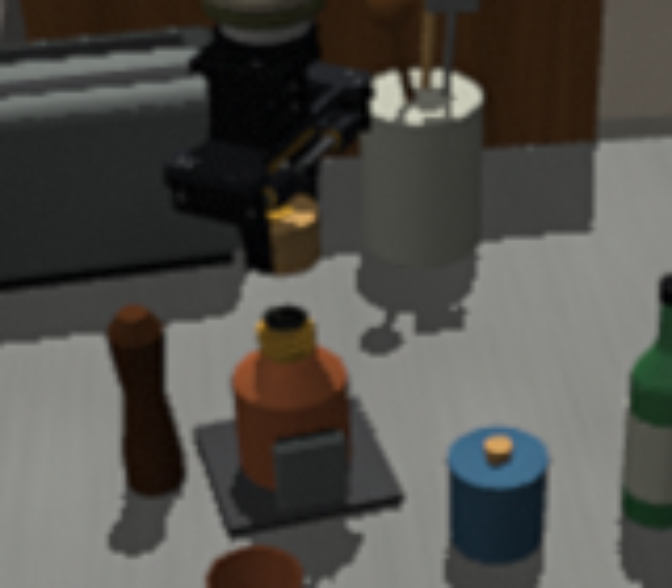

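The neck is bare and the cap hangs upright in the jaws. The present jaw direction also clears the beaker, so I carry the cap to the mat as it is.

Call:
send_rows:
  steps:
    - [0, 0, 0, -0.018, -0.016, 0, 1]
    - [0, 0, 0, -0.026, -0.024, 0, 1]
    - [0, 0, 0, -0.028, -0.026, 0, 1]
    - [0, 0, 0, -0.028, -0.026, 0, 1]
    - [0, 0, 0, -0.028, -0.026, 0, 1]
    - [0, 0, 0, -0.028, -0.026, 0.01, 1]
    - [0, 0, 0, -0.026, -0.024, 0.01, 1]
    - [0, 0, 0, -0.02, -0.016, 0.01, 1]
    - [0, 0, 0, -0.01, -0.008, 0.01, 1]
    - [0, 0, 0, 0, 0, 0.01, 1]

```text
time: 25.7
ee_pos: [0.548, 0.0053, 0.1782]
eef_rot: [0.277, 0.961, 0.001, -0.0]
ft_force: [-0.3, -0.4, -1.6]
width: 0.0608
```

```bash
python3 go.py 0.549 0.006 0.1 148
```

```text
t 25.7 pos [0.548  0.0053 0.1782] yaw(x) 147.9 z [-0.0001  0.0018 -1.    ] w 0.0608 F [-0.2764 -0.4231 -1.6366] j [ 0.9379  0.5547 -1.3319  1.7006  0.5525  1.3342  0.5127]
tool delta [-0.0006  0.001   0.0782]
rotvec tool deg [ 0.085  -0.0578 -0.1424]
```

Call:
send_rows:
  steps:
    - [0, 0, 0, 0, 0.001, 0.015, 1]
    - [0, 0, 0, 0, 0, 0.02, 1]
    - [0, 0, 0, 0, 0, 0.02, 1]
    - [0, 0, 0, 0, 0, 0.02, 1]
    - [0, 0, 0, 0, 0, 0.02, 1]
    - [0, 0, 0, 0, 0, 0.015, 1]
    - [0, 0, 0, 0, 0, 0.008, 1]
    - [0, 0, 0, 0, 0, 0.004, 1]
    - [0, 0, 0, 0, 0, 0, 1]
    - [0, 0, 0, 0, 0, 0, 1]

```text
time: 26.7
ee_pos: [0.5442, 0.0223, 0.0475]
eef_rot: [0.268, 0.964, 0.003, -0.001]
ft_force: [-0.3, -0.1, -0.8]
width: 0.0605
```

```bash
python3 go.py 0.549 0.006 0.031 148;python3 -c "
from h import *
im,d,K,T=cam('side','s10.png'); cv2.imwrite('pics/s10c.png',cv2.resize(im[130:270,160:320],None,fx=4.2,fy=4.2))"
```

```text
t 26.7 pos [0.5442 0.0223 0.0475] yaw(x) 149.0 z [-0.0012  0.0064 -1.    ] w 0.0605 F [-0.3025 -0.0691 -0.85  ] j [ 0.8119  0.6881 -1.1875  1.827   0.7022  1.1285  0.4045]
tool delta [-0.0126 -0.0115  0.0164]
rotvec tool deg [ 0.2768 -0.251   0.9681]
```

View pics/s10c.png

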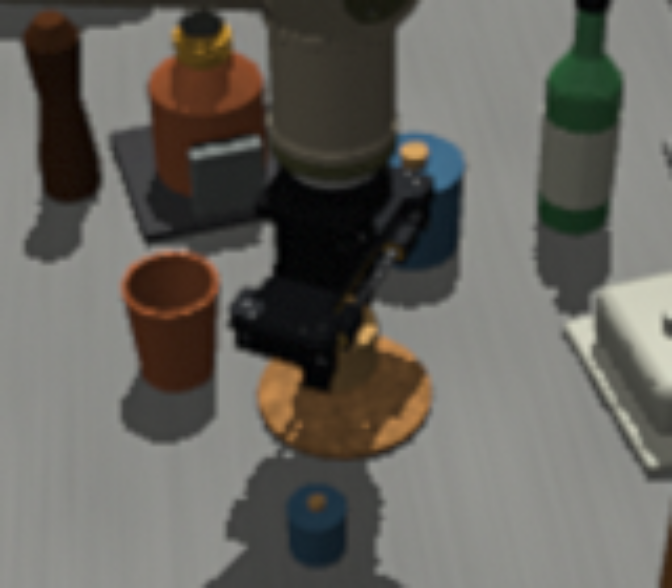

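The side view shows the cap over the mat's back part and the gripper clear of the beaker. It drifted 17 mm in y while descending, so I correct that, then lower.

Call:
send_rows:
  steps:
    - [0, 0, 0, -0.006, -0.006, 0, 1]
    - [0, 0, 0, -0.006, -0.005, 0, 1]
    - [0, 0, 0, 0, 0, 0.004, 1]
    - [0, 0, 0, 0, 0, 0.004, 1]
    - [0, 0, 0, 0, 0, 0.002, 1]
    - [0, 0, 0, 0, 0, 0.001, 1]
    - [0, 0, 0, 0, 0, 0, 1]
    - [0, 0, 0, 0, 0, 0, 1]
    - [0, 0, 0, 0, 0, 0, 1]
    - [0, 0, 0, 0, 0, 0, 1]

```text
time: 27.75
ee_pos: [0.5503, 0.0045, 0.0369]
eef_rot: [0.268, 0.963, 0.003, -0.0]
ft_force: [-1.2, -1.4, -1.5]
width: 0.0605
```

```bash
python3 go.py 0.549 0.006 0.031 148
```

```text
t 27.75 pos [0.5503 0.0045 0.0369] yaw(x) 148.9 z [ 0.0011  0.006  -1.    ] w 0.0605 F [-1.2471 -1.37   -1.5005] j [ 0.8249  0.7077 -1.1671  1.8206  0.7214  1.1161  0.4268]
tool delta [0.0019 0.0006 0.0059]
rotvec tool deg [ 0.3286 -0.1251  0.8651]
```

Call:
send_rows:
  steps:
    - [0.2, 0, 0, 0, 0, 0.002, 1]
    - [0, 0, 0, 0, 0, 0.001, 1]
    - [0, 0, 0, 0, 0, 0.001, 1]
    - [0, 0, 0, 0, 0, 0.001, 1]
    - [0, 0, 0, 0, 0, 0.0005, 1]
    - [0, 0, 0, 0, 0, 0.0005, 1]
    - [0, 0, 0, 0, 0, 0, 1]
    - [0, 0, 0, 0, 0, 0, 1]
    - [0, 0, 0, 0, 0, 0, 1]
    - [0, 0, 0, 0, 0, 0, 1]

```text
time: 28.75
ee_pos: [0.5507, 0.0046, 0.0326]
eef_rot: [0.268, 0.963, 0.0, -0.0]
ft_force: [-1.4, 0.0, 1.9]
width: 0.0606
```

```bash
python3 go.py 0.549 0.006 0.031 148
```

```text
t 28.75 pos [0.5507 0.0046 0.0326] yaw(x) 148.9 z [-0.0006  0.0009 -1.    ] w 0.0606 F [-1.411   0.0419  1.95  ] j [ 0.8148  0.7126 -1.1584  1.8205  0.7294  1.1141  0.4199]
tool delta [0.0022 0.0004 0.0016]
rotvec tool deg [ 0.0275 -0.0574  0.8631]
```

Contact (force z up from -1.5 to +1.9 N, height stalled at 0.0326). I release and rise.

Call:
send_rows:
  steps:
    - [0, 0, 0, 0, 0, 0, -1]
    - [0, 0, 0, 0, 0, 0, -1]
    - [0, 0, 0, 0, 0, 0, -1]
    - [0, 0, 0, 0, 0, 0, -1]
    - [0, 0, 0, 0, 0, 0, -1]
    - [0, 0, 0, 0, 0, -0.01, -1]
    - [0, 0, 0, 0, 0, -0.02, -1]
    - [0, 0, 0, 0, 0, -0.03, -1]
    - [0, 0, 0, 0, 0, -0.03, -1]
    - [0, 0, 0, 0, 0, -0.03, -1]

```text
time: 29.75
ee_pos: [0.5492, 0.0052, 0.1583]
eef_rot: [0.267, 0.964, 0.001, -0.002]
ft_force: [1.2, -0.3, -0.3]
width: 0.087
```

Call:
send_rows:
  steps:
    - [0, 0, 0, 0, 0, -0.03, -1]
    - [0, 0, 0, 0, 0, -0.03, -1]
    - [0, 0, 0, 0, 0, -0.03, -1]
    - [0, 0, 0, 0, 0, -0.03, -1]
    - [0, 0, 0, 0, 0, -0.03, -1]
    - [0, 0, 0, 0, 0, -0.01, -1]
    - [0, 0, 0, 0, 0, 0, -1]
    - [0, 0, 0, 0, 0, 0, -1]
    - [0, 0, 0, 0, 0, 0, -1]
    - [0, 0, 0, 0, 0, 0, -1]

```text
time: 30.75
ee_pos: [0.5472, 0.0098, 0.3384]
eef_rot: [0.264, 0.965, 0.001, 0.003]
ft_force: [-0.6, 0.8, 0.2]
width: 0.0869
```

```bash
sed -i "s/z=np.load(n+'0.npz'); im,d,K,T=.*/im,d,K,T=cam(n,n+'_end.png')/" m.py; python3 m.py | grep -v '^\[... *[23]' ; python3 go.py; python3 - <<'E'
import cv2
for n,(x,y) in {'scene':(80,90),'side':(130,100)}.items():
    i=cv2.imread(f'pics/{n}_end.png')[y:y+280,x:x+270]; cv2.imwrite(f'pics/{n}_endc.png',cv2.resize(i,None,fx=2.1,fy=2.1,interpolation=cv2.INTER_CUBIC))
E
```

```text
scene
[306. 142.] 1582 min [0.3286 0.2198 0.0251] max [0.5213 0.3644 0.1711] top [0.3562 0.2929 0.1661]
[246. 164.] 466 min [0.3896 0.024  0.0252] max [0.468  0.0963 0.0893] top [0.4267 0.0617 0.0853]
[339. 201.] 990 min [0.7383 0.1657 0.0251] max [0.7978 0.2255 0.2245] top [0.7651 0.1982 0.2201]
[308. 188.] 652 min [0.5832 0.1411 0.0251] max [0.6686 0.2221 0.0986] top [0.6272 0.183  0.0933]
[248. 196.] 294 min [ 0.5185 -0.0257  0.0251] max [0.5834 0.0368 0.0573] top [0.5515 0.0053 0.0513]
[164. 208.] 384 min [ 0.4573 -0.2789  0.0251] max [ 0.5173 -0.2213  0.0803] top [ 0.4885 -0.2521  0.0732]
[205. 203.] 139 min [ 0.4938 -0.1478  0.0251] max [ 0.5367 -0.1074  0.0514] top [ 0.5134 -0.1277  0.0465]
[446. 221.] 1109 min [0.9239 0.3675 0.0251] max [0.9994 0.5999 0.0946] top [0.9438 0.4564 0.0897]
[139. 217.] 407 min [ 0.4586 -0.3599  0.0255] max [ 0.5213 -0.3006  0.0784] top [ 0.4908 -0.3292  0.0739]
[193. 250.] 1402 min [ 0.7234 -0.286   0.0252] max [ 0.7811 -0.2219  0.2563] top [ 0.7467 -0.2533  0.2509]
[114. 227.] 429 min [ 0.4591 -0.439   0.0253] max [ 0.5218 -0.3804  0.0792] top [ 
[... 2538 characters left out ...]
op [ 0.96   -0.4963  0.036 ]
orange [240.8811 226.5896] 597 [0.5485 0.0056 0.008 ] [ 0.4866 -0.0552  0.0032] [0.611  0.072  0.0137]
cap [270.4211  37.114 ] 114 [0.7608 1.1098 0.1554] [0.8977 1.1381 0.1749] [0.8274 1.1235 0.1647]
cap [181.9494  41.3449] 316 [0.2185 1.1107 0.1551] [0.5745 1.1433 0.1749] [0.3945 1.1243 0.1651]
cap [171.7179 136.8462] 78 [0.3311 0.2692 0.155 ] [0.3709 0.3044 0.1713] [0.3513 0.284  0.1631]
cap [333.3741 250.4556] 270 [ 0.7142 -0.2889  0.1551] [ 0.7726 -0.2325  0.175 ] [ 0.7342 -0.2728  0.1642]
t 30.85 pos [0.5472 0.0098 0.3384] yaw(x) 149.4 z [ 0.0059  0.0013 -1.    ] w 0.0869 F [-0.123   0.2854  0.2151] j [ 0.9673  0.4208 -1.4008  1.4615  0.4156  1.5957  0.6334]
```

View pics/scene_endc.png

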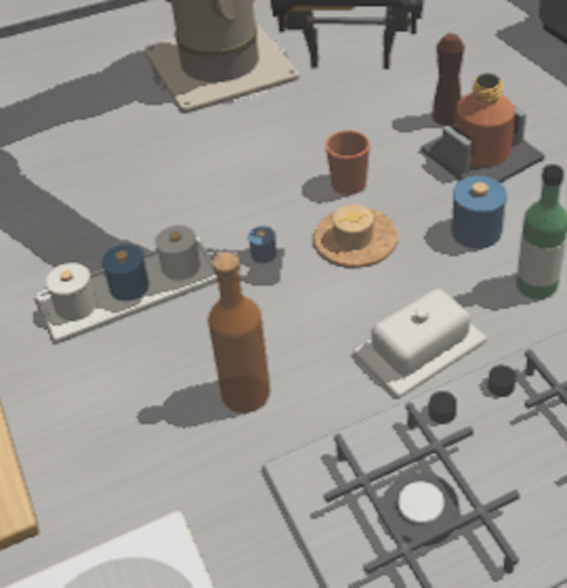

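View pics/side_endc.png

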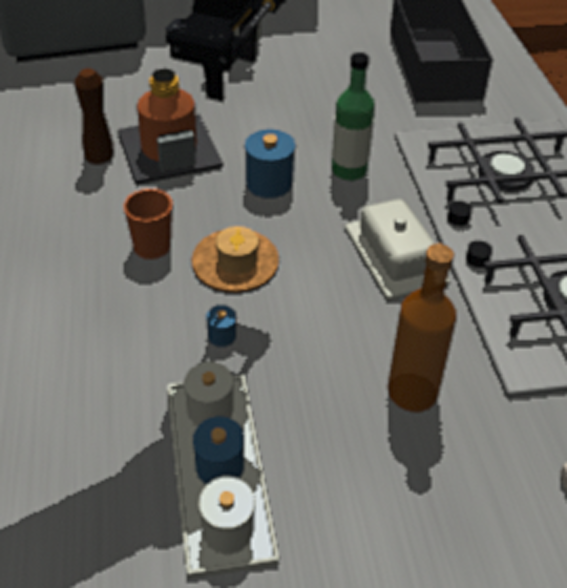

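The pictures show the cap upright in the middle of the mat at (0.552, 0.004), top at about 0.049, and the mat's centre is at (0.5485, 0.006). The blue pot stands upright at (0.490, -0.330) between the white pots. All the other things are within a few mm of where they started, and the gripper is open and clear. I hand in.

```bash
python3 -c "
from bench import *
print(close_job())"
```

```text
the job is handed in; nothing more can be done
None
```

The job is done and handed in at about 31 s of the 72 s allowed; the hand-in gave no verdict.

I put the middle-sized blue pot on the blue place in the tray first. I then unscrewed the canister's cap about 247° in two grips, lifted it off and set it on the cork mat.

| Last check (scene and side cameras) | Measured | Limit |
|---|---|---|
| Cap from the mat's centre | about 4 mm | 34 mm |
| Blue pot from the blue place's centre | within 3 mm | 22 mm |
| Bystanders, compared with the first pictures | within about 5 mm | 15 mm for the white pots, 25 mm for the rest |

- **Cap:** it stands upright and flat, its top about 49–51 mm above the worktop against 48.5 mm expected.
- **Blue pot:** it stands upright, its knob at about 74 mm as expected.
- **Gripper:** it is open and well clear of everything.

Three things did not go quite as planned:
- **Cap position:** the wrist camera put the cap's axis 3–7 mm further in y than the other two cameras. I used a value in between, and the jaws closed with only about 2 N of side force.
- **Regrip:** I regripped the cap because joint 3 was nearing the end of its range.
- **Drift over the mat:** the cap drifted 17 mm on the way down, and I corrected this before it touched the mat.

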